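Mark the knob position on a drawer front with an automatic punch

TASK

Mark where the new knob goes on the white drawer front: take the automatic punch out of its wooden stand, put its tip down through the brass-bushed guide (not the black one) and press it straight down until its spring trips with a snap and the orange pip stands out at the top. Stop pressing as soon as it snaps: bearing down hard on it bruises the panel. Then put the punch back upright in its stand, fully home, and leave everything else where it is.

Things in the scene. Friction and masses are not known exactly. Their poses are not given: they have to be found in the camera images.
- punch: automatic punch, 133 mm long, 0.17 kg, tip down in its stand: round steel barrel 16 mm in diameter, 85 mm long, two blue bands, black top rim; below it a dark rod 8 mm in diameter. Origin: centre of the barrel's lower end (the shoulder, which rests on the stand's top); z up along the barrel, its top at 85 mm. Take it by the barrel, about 45 mm above the shoulder. Trips once only
- punch_tip (a point): point of the rod, on the barrel's axis, 48 mm below the shoulder (45 mm once tripped). Pushed, the rod sinks into the barrel against about 3 N per mm (1.5 N at the outset); near 13 N, some 4 mm in, it trips and the force drops at once by 4 N or so. Pressed on, the force climbs again by 3 N per mm up to a hard stop at 7.4 mm total. More than 17 N is too hard
- punch_pip (a point): top centre of the small orange pip, 9 mm in diameter, in the middle of the barrel's top: 86.5 mm above the shoulder before the snap (1.5 mm proud), jumping to 89.5 mm as it trips, where it stays
- stand: fixed dark wooden block, 80 x 80 x 62 mm, that holds the punch; origin at the centre of its underside, z up
- stand_hole (a point): centre of the mouth of the stand's only hole, in the middle of its top face, 62 mm above the table; the hole is 11 mm wide, 56 mm deep, with a 3 mm bevel at the mouth. The punch is home when its shoulder rests on the top face, level with this point
- front: fixed white drawer front lying face up, 180 x 420 mm, long side along its y; a raised frame 45 mm wide and 22 mm high around a sunken field; origin at the centre of its underside. The field lies 4 to 21 mm above the table: it differs from start to start and is not reported, so find it by touch
- guide_brass: fixed drilling-guide bar, aluminium, 130 x 56 x 14 mm (x, y, z) with a square brass bush 38 x 38 mm in its middle; it bridges the frame of the drawer front and stands clear of the field; origin at the centre of its underside, 22 mm above the table, z up
- guide_brass_hole (a point): centre of the mouth of the brass bush's hole, in the bar's top face (36 mm above the table); the hole is 11 mm wide, goes straight through the 14 mm bar, with a 4 mm bevel at the mouth. Below it is the sunken field, 15 to 32 mm below this point. z up
- guide_black: the same kind of bar with a black plastic bush, for another handle: not to be used. It may lie on either side of the brass one; origin at the centre of its underside
- knob_new: bystander: loose brass cupboard knob, 30 mm wide, 28 mm high; origin under its centre
- screwdriver: bystander: loose screwdriver lying beyond the drawer front
- sponge: bystander: yellow sponge, 90 x 60 x 30 mm; origin under its centre
- mug: bystander: white mug, 80 mm wide, 90 mm high; origin under its centre
- water: bystander: clear water bottle with a blue cap, 64 mm wide, 200 mm high; origin under its centre
- screw_dish: bystander: small blue bowl, 90 mm wide, 30 mm high; origin under its centre
- wine: bystander: green wine bottle, 72 mm wide, 240 mm high; origin under its centre
Mind the look-alikes: they are no part of the job. There is more than one size of the stand; the job needs the middle-sized.

How it is judged:
By the outcome, as a careful person would: the job done as asked, in the order asked, and still so for the second after the job is handed in, with the robot touching nothing.
It also fails if it takes over 59 s, if anything falls off the work surface, if the arm or the gripper's body presses on something with over 40 N, if the wrist force passes 120 N, or if a joint passes its speed limit or range.

ROBOT

A 6-joint arm with a two-finger parallel gripper is mounted at the origin on the work surface. World frame = base frame: x ahead of the robot, y to its left, z up, the work surface at z = 0. Lengths are in mm, angles in rad, forces in N, time in s.
With the tool pointing down it reaches from about 275 to 750 mm from the base axis. Payload 10.2 kg.
Tool frame: the origin (TCP) lies midway between the tips of the shut fingers; the grasp point (between the pads) lies 19 mm behind it (ctrl.grasp_offset is the distance from the TCP to the grasp point, in mm); z points along the fingers, y is the line along which they close (so a half turn about z gives the same grasp; the last joint's range is limited). The gripper opens to 85 mm and grips with 20 to 120 N. Pads are 22 mm wide; open, the fingers measure 114 mm over their backs; the gripper's body (76 mm by 85 mm) begins 54 mm behind the grasp point. The pads swing forward as they close: fully open they stand 13 mm farther back than shut.
Start: joints at [0.948, 0.313, 1.498, -0, 1.331, -0.223], TCP at [204.361, 483.599, 198.994] pointing down, gripper open.
Joint ranges: [-2.94, 2.94], [-0.97, 2.17], [0.19, 2.56], [-1.23, 4.37], [0.02, 3.11], [-2.88, 2.88]. Speed limits (rad/s): [2.39, 2.39, 3.01, 3.14, 3.14, 3.14].

INTERFACE

Orientations are given as a unit quaternion [w, x, y, z].
In Python, from rig import ctrl, viewer, models gives the robot as it stands. The module is installed in compiled form; this text tells all that it offers.
- The arm moves only by the shell command python3 -m pendant 'ROWS' [OPENING] [FORCE]. ROWS is text: rows parted by semicolons, each of 4 numbers parted by spaces: the shift along the tool's x, y, z in m, then the turn about the tool's z in rad. In form: x y z yaw; .... A call has 1 to 10 rows; each row shifts and turns the commanded pose from where the row before left it, along the tool's axes as they then stand; what a row does not reach is not made up. A row lasts 1/8 s, in which the tool goes at most 62.5 mm and 10.7 degrees, less where a joint would pass 70% of its speed; a pose out of reach is approached as far as the arm can. A call is refused whole if a number of a shift passes 0.0625 or a number of a turn 0.188, either way. A call with a gripper value outside its range is refused whole. OPENING is the opening, from 0 (shut) to 1 (fully open), set as the call begins (- or left out, the last holds). The fingers move at their own pace and stop on an object; FORCE is the grip in N (left out, the last holds). Time passes only in rows, so rows that do not move let the fingers close. It gives the time, the measured TCP pose, the force, the opening and the grip force at its end, in the units of the state.
- ctrl.sense(): the state, without advancing time (a new reading comes with each control period).
- viewer.capture(name): name is "scene" or "top"; returns a dict with "color" (384x512x3 uint8, red, green, blue), "vertical_fov" (degrees; the focal length in pixels is half the picture's height over the tangent of half this angle, whatever the lens; pixels are square), "cx", "cy" (the principal point, pixels), "pose" (4x4, takes a point from camera to world coordinates). Camera axes: x right, y down, z forward; pixel columns grow to the right and rows downward; lengths in mm; the calibration is good to about 2 mm. A picture is of the moment at which its call begins. There is no depth.
- ctrl.finish_job(): hands the job in; it is judged then, once.
Trained networks look in the newest picture that a camera, given by its name, has taken for a name from the list of things; names that differ only in an ending like _2 or _b are one class to them, and where a whole thing is asked for, a point or a joint stands for the part that bears it (a point fixed in the world has none). Each returns a list of dicts, best first, with "p" (0 to 1); they miss things now and then, are a little off and sometimes report something else, mostly with a low value. They report only what shows in the picture. A call takes as long as a camera call. They do not tell look-alikes from the thing itself.
- models.boxes_of(camera, query): "at" ([x, y, z] in mm, in world coordinates, good to about 4 mm: the middle of the surface that is visible of it).
The state is a dict: "time_s": time; "joints": joint angles; "dq": joint speeds; "tau": joint torques, N m; "eef_pos": TCP position; "ee_rot": TCP orientation; "force": force on the tool from outside, world axes, zero at the start; "wrist_torque": the same for the moment, N m; "grip_width": opening from 0.0 (shut) to 1.0 (fully open); "grip_force": force on a finger pad.
Only numpy, scipy, OpenCV 4.12 (cv2) and the standard library are available. Lean on these libraries where they do the work, as an engineer would, in place of code of your own. Each camera call takes 0.05 s, during which the arm holds its last target. There are 200 camera calls.

## Working session

There is one attempt and no reset: what is moved stays moved. The work goes in short steps, Python scripts to look and compute and a shell command to move; the robot and the scene stay as the last step left them, time stands still between calls to the robot, and variables do not carry over. Pictures are saved under pics/ and viewed, at most 10 in all, crops included, and the job is handed in when it is done.

```bash
mkdir -p pics
cat > h.py <<'E'
import numpy as np, cv2
from rig import ctrl, viewer, models
def cap(n,f=None):
    d=viewer.capture(n)
    if f: cv2.imwrite(f,d["color"][:,:,::-1])
    return d
def K(d): return 192/np.tan(np.radians(d["vertical_fov"])/2)
def px(d,p):
    P=np.linalg.inv(d["pose"])@np.r_[p,1]; return np.array([d["cx"]+K(d)*P[0]/P[2], d["cy"]+K(d)*P[1]/P[2]])
def ray(d,u,v,z):
    r=d["pose"][:3,:3]@np.array([(u-d["cx"])/K(d),(v-d["cy"])/K(d),1]); o=d["pose"][:3,3]
    return o+r*(z-o[2])/r[2]
E
python3 - <<'E'
from h import *
np.set_printoptions(precision=1,suppress=True)
D={n:cap(n,f"pics/{n}.png") for n in("scene","top")}
cv2.imwrite("pics/a.png",np.hstack([cv2.imread("pics/scene.png"),cv2.imread("pics/top.png")])[:, :1024]) 
for n in D:
  print(n,D[n]["pose"][:3,3],K(D[n]))
  for q in("punch","stand","guide_brass","guide_black","front","punch_pip","stand_hole","guide_brass_hole"):
    for b in models.boxes_of(n,q)[:4]: print(q,round(b["p"],2),np.array(b["at"]),px(D[n],b["at"]))
print(ctrl.sense(),ctrl.grasp_offset)
E
```

```text
scene [1143.6 -914.1  897.3] 445.3837760582485
stand 0.84 [474.  220.4  49.2] [285.8 176.2]
stand 0.79 [572.7 156.7  40.1] [301.5 195.7]
stand 0.76 [325.8 278.   63.6] [259.6 154.6]
guide_brass 0.7 [512.9 -12.1  37.3] [258.4 217.3]
guide_black 0.62 [ 510.8 -222.3   35.7] [216.3 256.7]
front 0.67 [ 521.4 -154.8   22.3] [233.9 247.9]
front 0.23 [693.6 253.3  27.6] [346.9 195.5]
stand_hole 0.87 [570.5 157.8  33.8] [301.  196.9]
stand_hole 0.7 [476.1 224.3  49.3] [286.9 175.8]
stand_hole 0.65 [321.2 282.1  66.8] [259.2 153.1]
stand_hole 0.61 [ 515.6 -153.1   21.3] [232.6 247.1]
guide_brass_hole 0.6 [514.2 -13.9  35.2] [258.4 218.2]
guide_brass_hole 0.15 [738.3 181.6  24.2] [350.2 211.5]
top [ 276.4   28.1 1238.6] 376.63527510149635
stand 0.89 [564.2 176.7  45.2] [204.2 180.6]
stand 0.77 [299.3 316.9  88.2] [155.1 264.4]
stand 0.7 [452.7 243.2  65.1] [182.  214.1]
guide_brass 0.95 [507.6  -7.2  34.7] [261.  197.1]
guide_black 0.94 [ 504.6 -218.5   37.1] [326.1 196.4]
front 0.75 [ 503.1 -116.8   22.6] [294.3 198.4]
punch_pip 0.54 [592.9 422.6 128.9] [120.2 166.8]
stand_hole 0.96 [311.1 312.1  84.7] [157.1 260.4]
stand_hole 0.78 [563.8 175.3  49.1] [204.5 180.5]
stand_hole 0.67 [450.9 245.4  65.9] [181.3 214.7]
stand_hole 0.16 [ 501.  -211.7   36.9] [324.  197.6]
guide_brass_hole 0.73 [ 468.6 -495.7   48.1] [413.8 204.9]
{'time_s': 0.9, 'joints': array([ 0.9,  0.3,  1.5,  0. ,  1.3, -0.2]), 'dq': array([-0., -0.,  0.,  0., -0., -0.]), 'tau': array([ -0. , -41.2, -26. ,  -0. ,   0. ,  -0. ]), 'eef_pos': array([204.3, 483.6, 199. ]), 'ee_rot': array([-0. ,  0.2,  1. , -0. ]), 'force': array([ 0.7, -0.2,  0.1]), 'wrist_torque': array([-0. , -0. ,  0.1]), 'grip_force': 0.0, 'grip_width': 1.0017893941239588} 18.700000000000003
```

View pics/scene.png

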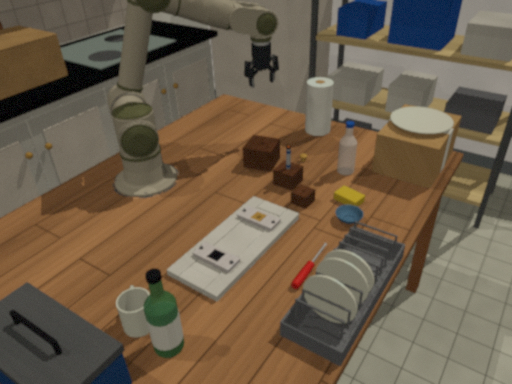

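View pics/top.png

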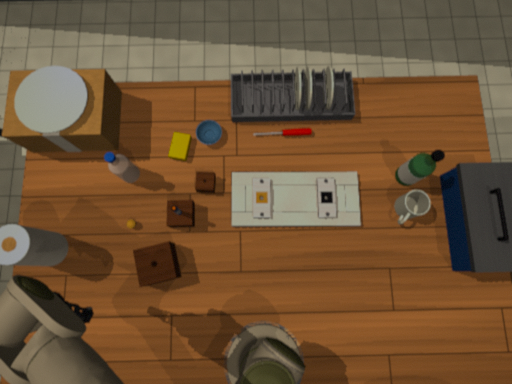

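Scene: three wooden blocks that could be the stand, at scene (301,196) small, (287,176) middle with the punch in it, and (260,153) large. In the top view they are at (205,181), (181,214) and (157,263). The brass guide is at top (262,197) and the black one at (326,198). I choose the middle block holding the punch and will check it in a close crop.

Run:
```python
import cv2,numpy as np
s=cv2.imread("pics/scene.png");t=cv2.imread("pics/top.png")
def c(i,u,v,w=25,h=18,k=8):
    return cv2.resize(i[v-h:v+h,u-w:u+w],None,fx=k,fy=k,interpolation=cv2.INTER_CUBIC)
o=np.vstack([np.hstack([c(s,287,166),c(t,181,212)]),np.hstack([c(s,259,217),c(t,262,197)])])
cv2.imwrite("pics/crop1.png",o);print(o.shape)
```

```text
(576, 800, 3)
```

View pics/crop1.png

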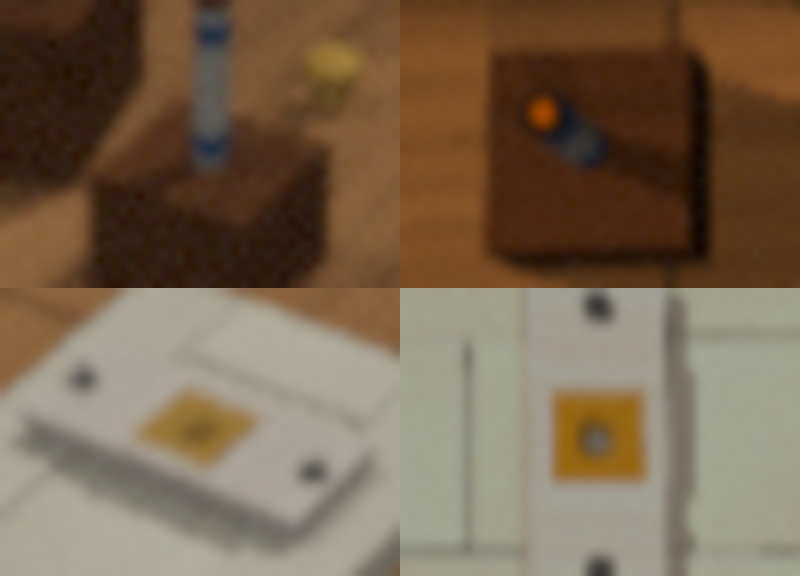

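The middle-sized block holds the punch (pip at top 173.4,207.5; block face centre at 179.4,212.4). The bush is brass (top 261.4,197.0; scene 258.1,216.0).

Run:
```python
from h import *
np.set_printoptions(precision=1,suppress=True)
t=cap("top");s=cap("scene")
print("pip",ray(t,173.4,207.5,148.5),"stand",ray(t,179.4,212.4,62))
print("brass",ray(t,261.4,197.0,36),ray(s,258.1,216.0,36),"shoulder scene",ray(s,262+25.9,148+20.1,62))
S=ctrl.sense();from scipy.spatial.transform import Rotation as R
q=S["ee_rot"];M=R.from_quat([q[1],q[2],q[3],q[0]]).as_matrix();print(M.round(3),S["joints"].round(3))
```

```text
pip [460.4 253.5 148.5] stand [458.9 252.2  62. ]
brass [507.5  -8.3  36. ] [507.6  -5.8  36. ] shoulder scene [463.2 252.8  62. ]
[[-0.9  0.4 -0. ]
 [ 0.4  0.9 -0. ]
 [-0.  -0.  -1. ]] [ 0.9  0.3  1.5 -0.   1.3 -0.2]
```

```bash
python3 -m pendant '0 0 0 -0.134; 0 0 0 -0.133; 0 0 0 -0.133; -0.0366 -0.033 0 0; -0.0366 -0.033 0 0; -0.0366 -0.033 0 0; -0.0366 -0.033 0 0; -0.0366 -0.033 0 0; -0.0366 -0.033 0 0; -0.0366 -0.033 0 0' 1 40; python3 -m pendant '0 0 0 0;0 0 0 0'
python3 - <<'E'
from h import *
S=ctrl.sense();print(S["eef_pos"],S["ee_rot"])
E
```

```text
time_s: 2.25
eef_pos: [461.7, 251.4, 199.1]
ee_rot: [0.0, -0.0, 1.0, 0.0]
force: [0.1, 1.3, 0.1]
grip_width: 1.0
grip_force: 0.0
time_s: 2.5
eef_pos: [460.2, 253.0, 198.9]
ee_rot: [-0.0, -0.0, 1.0, 0.0]
force: [0.1, 0.8, 0.7]
grip_width: 1.0
grip_force: 0.0
[460.19030258 252.9517632  198.92903192] [-2.20741926e-04 -9.04386766e-05  9.99999969e-01  7.73507259e-05]
```

```bash
python3 -m pendant '0 0 0.03 0; 0 0 0.03 0; 0 0 0.03 0; 0 0 0.021 0;0 0 0 0;0 0 0 0'
python3 - <<'E'
from h import *
np.set_printoptions(precision=1,suppress=True)
s=cap("scene","pics/s2.png");t=cap("top","pics/t2.png")
def c(i,u,v,w=25,h=25,k=8): return cv2.resize(cv2.imread(i)[v-h:v+h,u-w:u+w],None,fx=k,fy=k,interpolation=cv2.INTER_CUBIC)
cv2.imwrite("pics/crop2.png",np.hstack([c("pics/s2.png",287,160),c("pics/t2.png",178,210)]))
E
```

```text
time_s: 3.25
eef_pos: [460.7, 253.4, 89.1]
ee_rot: [0.001, -0.001, 1.0, 0.0]
force: [0.4, -0.4, 0.1]
grip_width: 1.0
grip_force: 0.0
```

View pics/crop2.png

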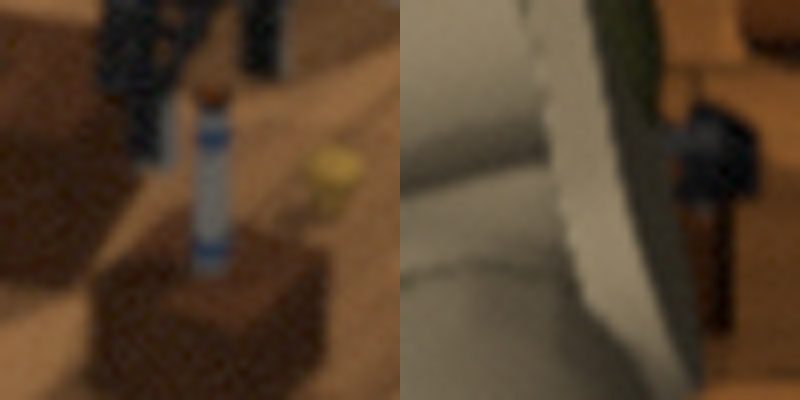

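The fingers straddle the barrel (scene crop: barrel at 212,190, pads at 165 and 275). I'll close gently.

```bash
python3 -m pendant '0 0 0 0;0 0 0 0;0 0 0 0;0 0 0 0;0 0 0 0;0 0 0 0;0 0 0 0;0 0 0 0' 0 20
```

```text
time_s: 4.35
eef_pos: [460.7, 252.8, 88.1]
ee_rot: [0.0, -0.0, 1.0, 0.0]
force: [-0.3, 2.1, 1.9]
grip_width: 0.181
grip_force: 20.1
```

```bash
python3 -m pendant '0 0 0 0;0 0 0 0;0 0 -0.01 0;0 0 -0.02 0;0 0 -0.025 0;0 0 -0.025 0;0 0 0 0;0 0 0 0' 0 80
python3 - <<'E'
from h import *
s=ctrl.sense();print(s["force"],s["wrist_torque"])
E
```

```text
time_s: 5.35
eef_pos: [460.0, 252.2, 166.8]
ee_rot: [-0.001, -0.0, 1.0, -0.001]
force: [0.0, -0.3, -1.9]
grip_width: 0.16
grip_force: 78.3
[ 0.0308714  -0.3149585  -1.89637348] [ 0.02994944  0.0090477  -0.04737879]
```

```bash
python3 -m pendant '-0.006 -0.032 0 0;-0.006 -0.033 0 0;-0.006 -0.032 0 0;-0.006 -0.033 0 0;-0.006 -0.032 0 0;-0.006 -0.033 0 0;-0.006 -0.032 0 0;-0.005 -0.033 0 0;0 0 0 0;0 0 0 0'
python3 - <<'E'
from h import *
np.set_printoptions(precision=1,suppress=True)
s=cap("scene","pics/s3.png");t=cap("top","pics/t3.png");e=ctrl.sense()["eef_pos"]
p=e+[0,0,-26.3-0]; print(e,"exp shoulder px",px(s,e+[0,0,-26]),"exp tip px",px(s,e+[0,0,-74]),"hole",px(s,[507.5,-7,36]))
def c(i,u,v,w=33,h=33,k=9): return cv2.resize(cv2.imread(i)[v-h:v+h,u-w:u+w],None,fx=k,fy=k,interpolation=cv2.INTER_CUBIC)
cv2.imwrite("pics/crop3.png",c("pics/s3.png",258,195))
E
```

```text
time_s: 6.6
eef_pos: [507.1, -6.8, 167.2]
ee_rot: [-0.001, -0.0, 1.0, 0.0]
force: [0.6, -0.1, -1.8]
grip_width: 0.156
grip_force: 78.5
[507.3  -6.5 167.6] exp shoulder px [256.9 188.4] exp tip px [257.4 201.3] hole [257.9 216.2]
```

View pics/crop3.png

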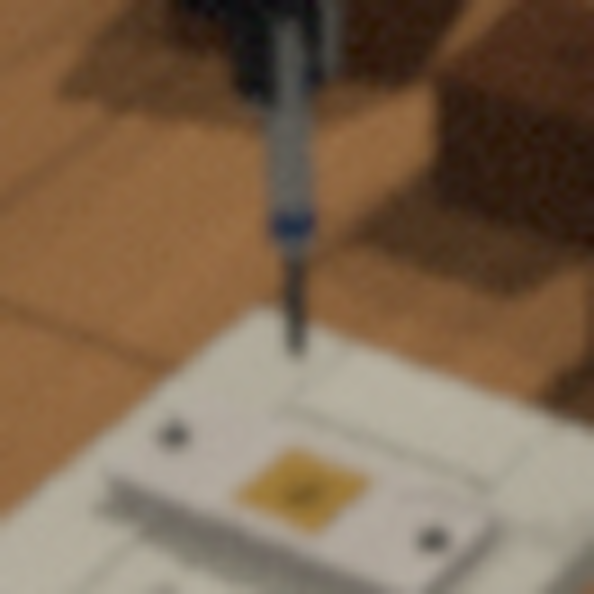

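```bash
python3 -m pendant '0 0 0.02 0;0 0 0.02 0;0 0 0.015 0;0 0 0 0;0 0 0 0'; python3 -m pendant '0 0 0.003 0;0 0 0.003 0;0 0 0 0'; python3 -m pendant '0 0 0.003 0;0 0 0.003 0;0 0 0 0'
```

```text
time_s: 7.32
eef_pos: [508.1, -7.3, 113.7]
ee_rot: [0.001, -0.0, 1.0, -0.0]
force: [-0.2, 0.5, -2.2]
grip_width: 0.159
grip_force: 78.5
time_s: 7.7
eef_pos: [507.6, -7.3, 106.8]
ee_rot: [-0.0, -0.0, 1.0, 0.0]
force: [0.9, 0.0, -1.4]
grip_width: 0.156
grip_force: 78.5
time_s: 8.07
eef_pos: [507.5, -7.3, 100.7]
ee_rot: [-0.0, -0.0, 1.0, 0.0]
force: [0.5, 0.5, -2.5]
grip_width: 0.157
grip_force: 78.5
```

```bash
python3 -m pendant '0 0 0.002 0;0 0 0.002 0;0 0 0 0'|sed -n 2,4p; python3 -m pendant '0 0 0.001 0;0 0 0.001 0;0 0 0 0'|sed -n 2,4p
```

```text
eef_pos: [507.6, -7.3, 96.8]
ee_rot: [-0.0, -0.0, 1.0, 0.0]
force: [-0.3, 0.0, -1.9]
eef_pos: [507.6, -7.3, 94.9]
ee_rot: [-0.0, -0.0, 1.0, 0.0]
force: [-0.4, -0.6, -2.7]
```

```bash
python3 -m pendant '0 0 0.001 0;0 0 0.0005 0;0 0 0 0'|sed -n 2,4p; python3 -m pendant '0 0 0.001 0;0 0 0.0005 0;0 0 0 0'|sed -n 2,4p
```

```text
eef_pos: [507.7, -7.3, 93.5]
ee_rot: [-0.0, -0.0, 1.0, 0.0]
force: [-0.4, -0.2, -2.3]
eef_pos: [507.9, -7.4, 92.3]
ee_rot: [0.0, -0.0, 1.0, -0.0]
force: [0.1, 0.5, 1.4]
```

```bash
python3 -m pendant '0 0 0.001 0;0 0 0 0;0 0 0 0'|sed -n 2,4p; python3 -m pendant '0 0 0.001 0;0 0 0 0;0 0 0 0'
```

```text
eef_pos: [507.9, -7.4, 91.2]
ee_rot: [0.0, -0.0, 1.0, -0.0]
force: [0.1, -0.7, 3.9]
time_s: 10.32
eef_pos: [507.9, -7.4, 90.3]
ee_rot: [0.0, -0.0, 1.0, -0.0]
force: [0.5, -0.2, 6.1]
grip_width: 0.159
grip_force: 79.0
```

```bash
python3 -m pendant '0 0 0.0005 0;0 0 0 0'|sed -n 2,4p; python3 -m pendant '0 0 0.0005 0;0 0 0 0'|sed -n 2,4p
```

```text
eef_pos: [508.0, -7.4, 89.9]
ee_rot: [0.0, -0.0, 1.0, -0.0]
force: [0.2, 0.5, 6.8]
eef_pos: [508.1, -7.4, 89.5]
ee_rot: [0.001, -0.0, 1.0, -0.0]
force: [-1.5, -0.5, 8.3]
```

```bash
python3 -m pendant '0 0 0.0005 0;0 0 0 0'|sed -n 2,4p
```

```text
eef_pos: [508.2, -7.4, 89.2]
ee_rot: [0.001, -0.0, 1.0, -0.0]
force: [-0.0, 0.3, 10.1]
```

```bash
python3 -m pendant '0 0 0.0004 0;0 0 0 0'|sed -n 2,4p
```

```text
eef_pos: [508.2, -7.4, 88.9]
ee_rot: [0.001, -0.0, 1.0, -0.0]
force: [1.0, 1.3, 10.1]
```

```bash
python3 -m pendant '0 0 0.0004 0;0 0 0 0'|sed -n 2,4p
```

```text
eef_pos: [508.3, -7.4, 88.6]
ee_rot: [0.001, -0.0, 1.0, -0.0]
force: [-0.4, -0.5, 11.4]
```

```bash
python3 -m pendant '0 0 0.0003 0;0 0 0 0'|sed -n 2,4p
```

```text
eef_pos: [508.4, -7.4, 88.3]
ee_rot: [0.001, -0.0, 1.0, -0.0]
force: [-0.6, 1.2, 11.2]
```

```bash
python3 -m pendant '0 0 0.0003 0;0 0 0 0'|sed -n 2,4p
```

```text
eef_pos: [508.4, -7.4, 88.1]
ee_rot: [0.001, -0.0, 1.0, -0.0]
force: [-1.0, 1.4, 11.4]
```

```bash
python3 -m pendant '0 0 0 0;0 0 0 0' 0 110; python3 -m pendant '0 0 0.0003 0;0 0 0 0'|sed -n 2,4p
```

```text
time_s: 12.32
eef_pos: [508.4, -7.5, 88.1]
ee_rot: [0.001, -0.0, 1.0, -0.0]
force: [-1.4, -0.1, 10.8]
grip_width: 0.148
grip_force: 107.4
eef_pos: [508.0, -7.4, 87.3]
ee_rot: [0.001, -0.0, 1.0, -0.0]
force: [-0.7, 1.1, 4.7]
```

```bash
python3 -m pendant '0 0 -0.001 0;0 0 0 0'|sed -n 2,4p; python3 -m pendant '0 0 -0.001 0;0 0 0 0'|sed -n 2,4p; python3 -m pendant '0 0 -0.001 0;0 0 0 0'|sed -n 2,4p;  python3 -m pendant '0 0 -0.001 0;0 0 0 0'|sed -n 2,4p
python3 - <<'E'
from h import *
cap("scene","pics/s4.png")
def c(i,u,v,w=30,h=30,k=9): return cv2.resize(cv2.imread(i)[v-h:v+h,u-w:u+w],None,fx=k,fy=k,interpolation=cv2.INTER_CUBIC)
cv2.imwrite("pics/crop4.png",c("pics/s4.png",257,190))
E
```

```text
eef_pos: [507.8, -7.4, 87.9]
ee_rot: [0.0, -0.0, 1.0, -0.0]
force: [-0.1, 0.1, 4.3]
eef_pos: [507.6, -7.4, 88.7]
ee_rot: [-0.0, -0.0, 1.0, -0.0]
force: [-0.5, -0.4, 2.7]
eef_pos: [507.5, -7.3, 89.6]
ee_rot: [-0.0, -0.0, 1.0, 0.0]
force: [0.6, -0.5, 0.4]
eef_pos: [507.3, -7.2, 90.4]
ee_rot: [-0.001, -0.0, 1.0, 0.0]
force: [-0.3, 0.5, -2.3]
```

View pics/crop4.png

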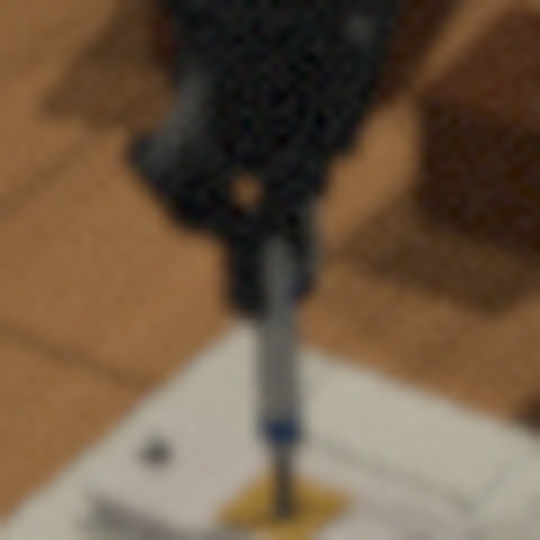

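The rod stands in the brass bush (crop 287,510). Contact is now lost about 2.7 mm lower than where it was first made, so the punch has tripped. I'll lift it and carry it back.

```bash
python3 -m pendant '0 0 -0.01 0;0 0 -0.015 0;0 0 -0.025 0;0 0 -0.026 0;0 0 0 0;0 0 0 0'; python3 -m pendant '0.006 0.032 0 0;0.006 0.033 0 0;0.006 0.032 0 0;0.006 0.033 0 0;0.006 0.032 0 0;0.006 0.033 0 0;0.006 0.032 0 0;0.005 0.033 0 0;0 0 0 0;0 0 0 0'; python3 -m pendant '0 0 0 0;0 0 0 0'
```

```text
time_s: 14.38
eef_pos: [507.3, -7.3, 166.2]
ee_rot: [-0.0, -0.0, 1.0, 0.0]
force: [0.8, 0.6, -2.7]
grip_width: 0.15
grip_force: 107.4
time_s: 15.62
eef_pos: [460.4, 252.1, 166.0]
ee_rot: [-0.001, -0.0, 1.0, -0.0]
force: [-0.1, 0.2, -1.7]
grip_width: 0.15
grip_force: 107.8
time_s: 15.88
eef_pos: [460.8, 252.0, 166.7]
ee_rot: [-0.0, 0.0, 1.0, -0.0]
force: [0.6, -0.6, -2.5]
grip_width: 0.152
grip_force: 107.8
```

```bash
python3 -m pendant '0 0.0005 0.014 0;0 0 0.014 0;0 0 0 0;0 0 0.004 0;0 0 0.004 0;0 0 0.004 0;0 0 0 0'; python3 -m pendant '0 0 0.005 0;0 0 0.005 0;0 0 0.005 0;0 0 0 0'|sed -n 2,4p; python3 -m pendant '0 0 0.006 0;0 0 0.006 0;0 0 0.005 0;0 0 0 0'|sed -n 2,4p
```

```text
time_s: 16.75
eef_pos: [460.4, 253.1, 126.5]
ee_rot: [-0.0, -0.0, 1.0, -0.0]
force: [0.3, 1.0, -1.9]
grip_width: 0.148
grip_force: 107.8
eef_pos: [460.4, 253.1, 111.3]
ee_rot: [-0.0, -0.0, 1.0, -0.0]
force: [0.3, -0.0, -2.0]
eef_pos: [460.4, 253.2, 94.4]
ee_rot: [-0.0, -0.0, 1.0, -0.0]
force: [0.1, 0.2, -2.0]
```

```bash
python3 -m pendant '0 0 0.003 0;0 0 0.0015 0;0 0 0 0'|sed -n 2,4p; python3 -m pendant '0 0 0.0005 0;0 0 0.0005 0;0 0 0 0'|sed -n 2,4p
```

```text
eef_pos: [460.6, 253.2, 90.2]
ee_rot: [-0.0, -0.0, 1.0, 0.0]
force: [0.2, 0.7, -2.4]
eef_pos: [460.6, 253.2, 89.3]
ee_rot: [0.0, -0.0, 1.0, 0.0]
force: [-0.8, 1.2, -1.8]
```

```bash
python3 -m pendant '0 0 0.0005 0;0 0 0 0'|sed -n 2,4p
```

```text
eef_pos: [460.6, 253.2, 88.8]
ee_rot: [0.0, -0.0, 1.0, 0.0]
force: [0.1, 1.4, -1.3]
```

```bash
python3 -m pendant '0 0 0.0005 0;0 0 0 0'|sed -n 2,4p;python3 -m pendant '0 0 0.0005 0;0 0 0 0'|sed -n 2,4p
```

```text
eef_pos: [460.7, 253.2, 88.4]
ee_rot: [0.0, -0.0, 1.0, 0.0]
force: [-0.9, 1.1, -0.7]
eef_pos: [460.9, 253.2, 88.3]
ee_rot: [0.0, -0.0, 1.0, 0.0]
force: [-0.7, 0.4, 5.2]
```

The shoulder is seated at the same height as before, so the punch didn't slip in the grip. Release.

```bash
python3 -m pendant '0 0 0 0;0 0 0 0;0 0 0 0' - 25; python3 -m pendant '0 0 0 0;0 0 0 0;0 0 0 0;0 0 0 0;0 0 0 0;0 0 0 0;0 0 0 0' 1; python3 -m pendant '0 0 -0.03 0;0 0 -0.04 0;0 0 -0.05 0;0.05 0 -0.01 0;0.05 0 0 0;0.05 0 0 0;0.05 0 0 0;0 0 0 0;0 0 0 0'
python3 - <<'E'
from h import *
cap("scene","pics/s5.png");cap("top","pics/t5.png")
def c(i,u,v,w=22,h=25,k=8): return cv2.resize(cv2.imread(i)[v-h:v+h,u-w:u+w],None,fx=k,fy=k,interpolation=cv2.INTER_CUBIC)
cv2.imwrite("pics/crop5.png",np.vstack([np.hstack([c(f"pics/{a}.png",287,155,h=33),c(f"pics/{b}.png",178,210,h=33)]) for a,b in(("scene","top"),("s5","t5"))]))
E
```

```text
time_s: 19.62
eef_pos: [460.9, 253.2, 88.4]
ee_rot: [0.0, -0.0, 1.0, 0.0]
force: [0.2, 1.1, 4.7]
grip_width: 0.148
grip_force: 108.1
time_s: 20.5
eef_pos: [460.6, 253.1, 87.8]
ee_rot: [-0.0, -0.0, 1.0, -0.0]
force: [1.2, -0.1, -0.7]
grip_width: 1.001
grip_force: 0.0
time_s: 21.62
eef_pos: [261.1, 253.2, 218.0]
ee_rot: [0.0, -0.0, 1.0, 0.0]
force: [0.3, -0.3, 0.3]
grip_width: 1.0
grip_force: 0.0
```

```bash
python3 -c "
import cv2;a=cv2.imread('pics/crop5.png');print(a.shape)
import numpy as np
h=a.shape[0]//2
cv2.imwrite('pics/crop6.png',np.hstack([a[:h],a[h:]]))"
```

```text
(1056, 704, 3)
```

View pics/crop6.png

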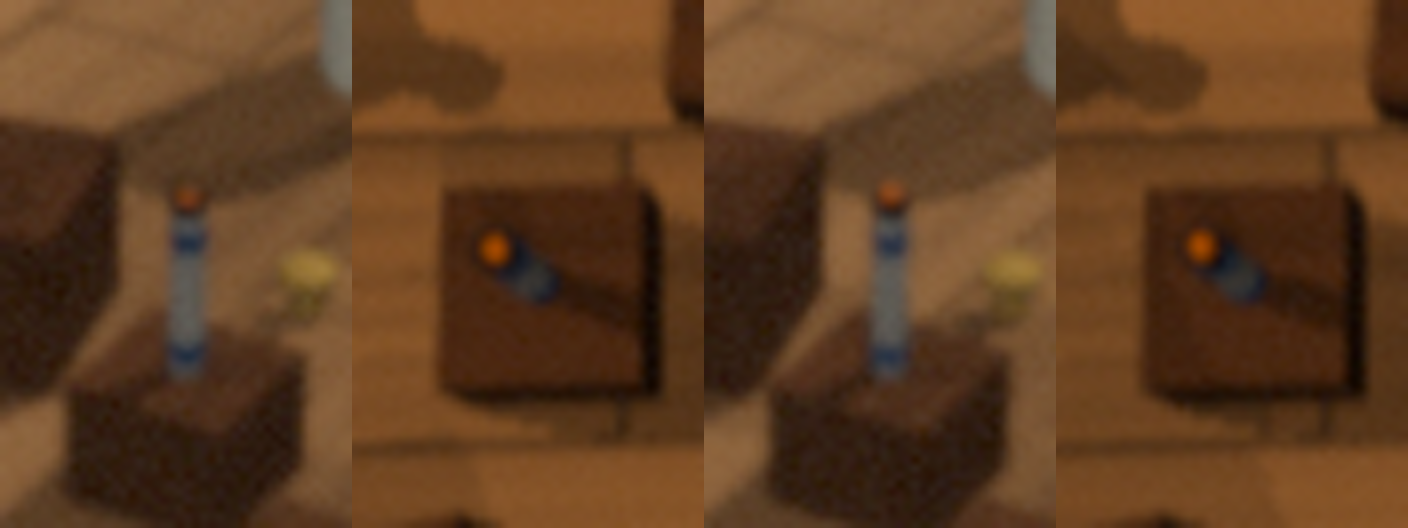

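Compared with the first picture, the orange pip stands taller (891,190), the barrel is upright and the shoulder is back on the block (888,375).

```bash
python3 -c "
from rig import ctrl;print(ctrl.finish_job())"
```

```text
the job is handed in; nothing more can be done
None
```

The punch tripped once through the brass guide, with the peak force estimated at about 13.5 N against the 17 N limit; it is back upright and fully home in its stand, nothing else was touched, and the job is handed in; one comparison picture I viewed was 1408 pixels wide, over the 800 x 600 limit.

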